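Fetch the grinding ball out of its keeper track

ROBOT

A 6-joint arm with a two-finger parallel gripper is mounted at the origin on a cart in front of the work surface, level with it; the furniture and walls round the work are solid. World frame = base frame: x ahead of the robot, y to its left, z up, the work surface at z = 0. Lengths are in m, angles in rad, forces in N, time in s.
With the tool pointing down it reaches from about 0.375 to 0.9 m from the base axis. Payload 3.1 kg.
Tool frame: the origin (TCP) lies between the finger pads; the fingertips stand 8 mm ahead of it and the grasp point (between the pads) lies 11 mm behind it; z points along the fingers, y is the line along which they close (so a half turn about z gives the same grasp; the last joint's range is limited). The gripper opens to 85 mm and grips with 20 to 120 N. Pads are 22 mm wide; open, the fingers measure 114 mm over their backs; the gripper's body (76 mm by 85 mm) begins 54 mm behind the grasp point. The pads swing forward as they close: fully open they stand 13 mm farther back than shut.
Start: joints at [1.167, 0.527, 1.433, -0, 1.181, -0.178], TCP at [0.139, 0.609, 0.239] pointing down, gripper open.
Joint ranges: [-3.08, 3.08], [-0.75, 2.2], [0.22, 2.44], [-1.43, 4.57], [0, 2.65], [-2.85, 2.85]. Speed limits (rad/s): [2.79, 2.79, 3.14, 3.14, 3.14, 3.14].

INTERFACE

Orientations are given as a unit quaternion [x, y, z, w].
In Python, from station import readout, cams, sign_off gives the robot as it stands.
- The arm moves only by the tool send_rows, never from a script. Its argument "commands" is text: rows parted by semicolons, each of 5 numbers parted by spaces: the finger opening in mm, from 0 to 85.4, then the shift along the tool's x, y, z each as a share of 0.02 m, from -1 to 1, then the turn about the tool's z as a share of 4 degrees, from -1 to 1. In form: grip dx dy dz spin; .... A call has 1 to 20 rows; each row shifts and turns the commanded pose from where the row before left it, along the tool's axes as they then stand; what a row does not reach is not made up. A row lasts 1/12 s, in which the tool goes at most 41.7 mm and 7.16 degrees, less where a joint would pass 70% of its speed; a pose out of reach is approached as far as the arm can. A call with a number of a shift or a turn outside -1 to 1 is refused whole. A call with a gripper value outside its range is refused whole. The fingers move at their own pace and stop on an object; "grip_force" is the grip in N (left out, the last holds). Time passes only in rows, so rows that do not move let the fingers close. It gives the time, the measured TCP pose, the force, the opening and the grip force at its end, in the units of the state.
- readout.sense(): the state, without advancing time (a new reading comes with each control period).
- cams.snapshot(name): name is "side" or "top" or "wrist"; returns a dict with "pixels" (420x560x3 uint8, red, green, blue), "intrinsics" (3x3 intrinsics, pixels), "eye" and "rotation" of the camera in the world. Camera axes: x right, y down, z forward; pixel columns grow to the right and rows downward; lengths in m; the calibration is good to about 2 mm. A picture is of the moment at which its call begins. There is no depth.
- sign_off(): hands the job in; it is judged then, once.
The state is a dict: "t": time; "q": joint angles; "qd": joint speeds; "tau": joint torques, N m; "tcp_pos": TCP position; "tool_rot": TCP orientation; "force": force on the tool from outside, world axes, zero at the start; "ft_torque": the same for the moment, N m; "finger_gap": opening from 0.0 (shut) to 1.0 (fully open); "gripper_force": force on a finger pad.
Only numpy, scipy, OpenCV 4.12 (cv2) and the standard library are available. Lean on these libraries where they do the work, as an engineer would, in place of code of your own. Each camera call takes 0.05 s, during which the arm holds its last target. There are 200 camera calls.

TASK

Push the polished steel grinding ball along the curved, railed track of its blue and grey keeper to the open exit at the track's end, where the rails stop, and leave it for a moment on that exit spot. Then lift it out there and set it down gently in the aluminium weighing dish, resting on the dish's floor. Leave the mouse, timer, note pad and vial block where they are.

Things in the scene. Friction and masses are not known exactly. Their poses are not given: they have to be found in the camera images.
- keeper: Ball keeper, fixed on the bench: grey plate 200 x 240 x 10 mm (its top is the track floor) with a J-shaped track between two blue walls, straight leg then curve. Origin on the bench (z = 0) at the centre of the track's arc, z up. The leg's centre line is x = -0.070, from a closed end (wall face at y = -0.120) in +y to the bend start at y = 0.
- bend_start (a point): Point (-0.070, 0, 0.010) of the keeper, on the track floor: here the leg ends and the centre line turns right, clockwise from above, on an arc of radius 70 mm about the keeper's origin, through 120 deg to rails_end. Axes as the keeper's. Blue walls: inner faces 20.9 mm either side of the centre line, 9 mm thick, tops 40 mm above the bench.
- rails_end (a point): Point (0.035, 0.0606, 0.010) of the keeper, on the centre line at the track floor, where walls and rails stop. Rails: 4 mm steel bars along both walls' inner edges, axes 19.5 mm from the centre line, tops 43 mm above the bench. The slot between them is 35 mm wide, so the ball cannot be lifted there, but closed fingertips, turned to follow the slot, go down behind it to push at its middle.
- ball_center (a point): Centre of the polished steel ball, 40 mm diameter, about 0.26 kg. On the track floor its centre is 30 mm and its top 50 mm above the bench. It starts in the straight leg, its centre at least 65 mm from the closed end. It rolls easily, soon stops by itself, and is slippery (friction about 0.25).
- exit_spot (a point): Ball centre when it lies on the open exit (yellow disc), 30 mm above the bench, 26 mm straight on from rails_end along (0.866, -0.500) in the keeper's axes. 20.5 mm further is an end stop 20 mm wide, 36 mm above the bench. Steel side kerbs, tops 15 mm above the bench, 15 mm either side. Sides free above: grip across the track, along (0.500, 0.866), tips below the ball's middle.
- dish_floor (a point): Centre of the inner floor of the loose round aluminium weighing dish: floor 3 mm above the bench, about 100 mm across inside, low flaring rim 112 mm across and 15 mm above the bench; 0.15 kg. z is up. Behind it stands the tall black computer case (world x > 0.59, y > 0.18): bring the gripper in from the robot's side of it.
- mouse: black computer mouse, 110 x 57 x 38 mm, loose; origin at the centre of its underside
- sticky_pad: yellow sticky-note pad, 72 x 50 x 13 mm, loose; origin at the centre of its underside
- timer: white bench timer, 31 x 64 x 58 mm, standing loose; origin at the centre of its underside
- vial_block: pale block holding small vials, 48 x 112 x 38 mm, loose; origin at the centre of its underside
Not all that is in view belongs to the job. There is more than one size of the part that bears ball_center; the job needs the smallest.

How it is judged:
On the way, in this order (a step that is already met when the one before it is completed fails the run):
1. the ball lies on the keeper's exit spot (centre within 10 mm of it, still on the track floor) (horizontal distance between ball_center and exit_spot below 0.01 m and height (world z) of ball_center below 0.034 m), for 0.2 s.
2. the ball is lifted clear, its centre more than 65 mm above the bench (height (world z) of ball_center above 0.065 m), for 0.1 s.
At the end, for the whole second after the job is handed in: The ball lies still (slower than 0.03 m/s) on the floor of the weighing dish, its centre within 37 mm of the dish's middle and 16 to 24 mm above its floor; the dish stands level on the bench (within 0.1 rad) (horizontal distance between ball_center and dish_floor below 0.037 m and z of ball_center in the frame of dish_floor between 0.016 and 0.024 m and linear speed of ball below 0.03 m/s and angle between dish_floor's own z axis and vertical below 0.1 rad and height (world z) of dish_floor between -0.003 and 0.008 m); the robot touches nothing.
It fails at once if the ball is dropped or thrown into the dish (faster than 0.5 m/s down inside the dish) (horizontal distance between ball_center and dish_floor below 0.05 m and height (world z) of ball_center below 0.04 m and linear speed of ball above 0.5 m/s).
It fails at once if the mouse is knocked more than 3 cm from its place (distance of mouse from where it was at the start of the episode above 0.03 m).
It fails at once if the yellow note pad is knocked more than 3 cm from its place (distance of sticky_pad from where it was at the start of the episode above 0.03 m).
It fails at once if the timer is knocked more than 3 cm from its place (distance of timer from where it was at the start of the episode above 0.03 m).
It fails at once if the vial block is knocked more than 3 cm from its place (distance of vial_block from where it was at the start of the episode above 0.03 m).
It also fails if it takes over 72 s, if anything falls off the work surface, if the arm or the gripper's body presses on something with over 40 N, if the wrist force passes 120 N, or if a joint passes its speed limit or range.

## Working session

There is one attempt and no reset: what is moved stays moved. The work goes in short steps, Python scripts to look and compute and a tool call to move; the robot and the scene stay as the last step left them, time stands still between calls to the robot, and variables do not carry over. Pictures are saved under pics/ and viewed, at most 10 in all, crops included, and the job is handed in when it is done.

Besides the shell and the picture viewer there is one more tool, called after "Call:" in YAML: its name, and indented under it one key for each argument. send_rows: Moves the arm, as the interface text tells. Its arguments: {"type":"object","properties":{"commands":{"type":"string"},"grip_force":{"type":"number"}},"required":["commands"]}

```bash
mkdir -p pics; ls
python3 - <<'E'
from station import readout, cams
import cv2,pickle
s=readout.sense(); print(s)
d={}
for n in("top","side"):
    d[n]=cams.snapshot(n); cv2.imwrite(f"pics/{n}0.png",d[n]["pixels"][:,:,::-1]); print(n,d[n]["eye"],d[n]["rotation"],d[n]["intrinsics"])
pickle.dump(d,open("d0.pkl","wb"))
E
```

```text
pics
{'t': 0.0, 'q': array([ 1.16750091e+00,  5.28443666e-01,  1.43391535e+00, -2.70078779e-05,
        1.18140359e+00, -1.78495615e-01]), 'qd': array([-1.11397536e-03, -6.77147112e-05,  1.06639814e-04,  1.40188720e-03,
        7.59087426e-04,  5.54395649e-04]), 'tau': array([-1.71614706e-04, -4.42335498e+01, -1.78030872e+01, -2.47025764e-04,
        8.48005700e-03, -1.27869077e-05]), 'tcp_pos': array([0.1390131 , 0.60861849, 0.23834328]), 'tool_rot': array([ 1.12158204e-01,  9.93689771e-01, -1.04297094e-03, -2.99218204e-04]), 'force': array([ 0.55396119, -0.24160292, -0.18579944]), 'ft_torque': array([-0.03184928, -0.00915164,  0.02898661]), 'gripper_force': 0.0, 'finger_gap': 1.0028261839907584}
top [ 0.49713586 -0.06632213  1.07014348] [ 0.71021028 -0.70245738  0.03647953 -0.02870954] [[470.29837502   0.         285.8105574 ]
 [  0.         470.29837502 208.52393076]
 [  0.           0.           1.        ]]
side [0.59901923 0.81391794 0.69123596] [-0.01183952  0.88865673 -0.45837994  0.00607321] [[391.42976933   0.         276.24803141]
 [  0.         391.42976933 209.66631156]
 [  0.           0.           1.        ]]
```

View pics/top0.png

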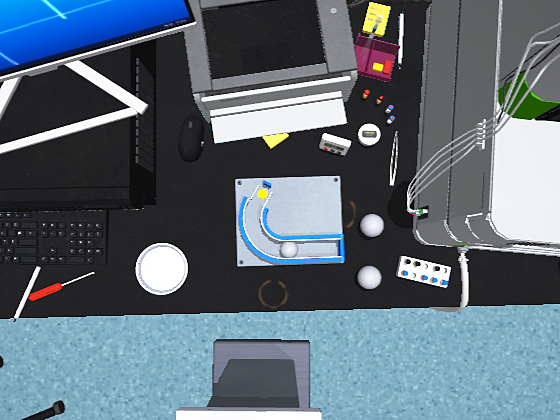

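View pics/side0.png

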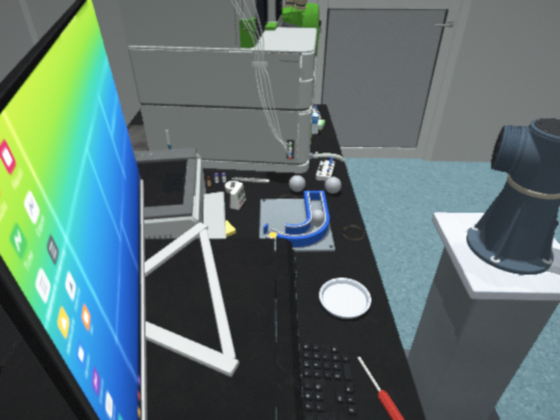

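The top view shows the keeper plate at about (236–343, 178–265), with the ball at (288,249) and the yellow exit at (263,194). The dish is at (161,269). The leg runs left in the image (world +y). The side view agrees: dish (345,298), ball (318,215).

```bash
cat > h.py <<'E'
import numpy as np,cv2
from scipy.spatial.transform import Rotation as R
def M(s):
    return R.from_quat(s["rotation"]).as_matrix() if np.size(s["rotation"])==4 else np.array(s["rotation"])
def ray(s,uv,z):
    uv=np.atleast_2d(uv).astype(float)
    d=np.c_[uv,np.ones(len(uv))]@np.linalg.inv(s["intrinsics"]).T@M(s).T
    e=np.array(s["eye"]); return e+d*((z-e[2])/d[:,2])[:,None]
def proj(s,p):
    c=(np.atleast_2d(p)-s["eye"])@M(s); c=c@np.array(s["intrinsics"]).T; return c[:,:2]/c[:,2:]
E
python3 - <<'E'
from h import *; import pickle
d=pickle.load(open("d0.pkl","rb"))
for n in d:
    s=d[n];im=np.ascontiguousarray(s["pixels"][:,:,::-1]);hsv=cv2.cvtColor(im,cv2.COLOR_BGR2HSV)
    H,S,V=cv2.split(hsv)
    box=(230,170,350,270) if n=="top" else (255,185,340,250)
    roi=np.zeros_like(H);roi[box[1]:box[3],box[0]:box[2]]=1
    y=((H>20)&(H<35)&(S>120)&(V>120)&(roi>0)); v,u=np.nonzero(y); print(n,"yellow",len(u),u.mean(),v.mean(),ray(s,(u.mean(),v.mean()),.0105))
    b=((H>95)&(H<125)&(S>110)&(roi>0)).astype(np.uint8)
    dbox=(130,235,195,300) if n=="top" else (310,270,380,325)
    m=np.zeros_like(H);m[dbox[1]:dbox[3],dbox[0]:dbox[2]]=(V>150)[dbox[1]:dbox[3],dbox[0]:dbox[2]]
    c=max(cv2.findContours(m,0,1)[0],key=cv2.contourArea); p=ray(s,c[:,0],.015)[:,:2]
    print("dish",cv2.minEnclosingCircle(p.astype(np.float32)))
    if n=="top":
        # plate corners
        g=((V>90)&(roi>0)).astype(np.uint8); c=max(cv2.findContours(g,0,1)[0],key=cv2.contourArea)
        r=cv2.minAreaRect(ray(s,c[:,0],.010)[:,:2].astype(np.float32)); print("plate",r,cv2.boxPoints(r))
    cr=im[box[1]-5:box[3]+5,box[0]-5:box[2]+5]
    cv2.imwrite(f"pics/{n}_crop.png",cv2.resize(cr,None,fx=6 if n=="top" else 8,fy=5.4 if n=="top" else 8,interpolation=2))
E
```

```text
top yellow 75 261.81333333333333 193.46666666666667 [[ 0.62887654 -0.02267541  0.0105    ]]
dish ((0.4586741030216217, 0.19779612123966217), 0.058169566094875336)
plate ((0.5688806176185608, -0.08554363250732422), (0.19856315851211548, 0.24259983003139496), 2.477445125579834) [[ 0.46444854  0.03135135]
 [ 0.47493514 -0.21102172]
 [ 0.67331266 -0.20243862]
 [ 0.66282606  0.03993446]]
side yellow 22 272.72727272727275 234.5 [[ 0.63099434 -0.02437577  0.0105    ]]
dish ((0.4600136876106262, 0.19873949885368347), 0.05934840440750122)
```

View pics/top_crop.png

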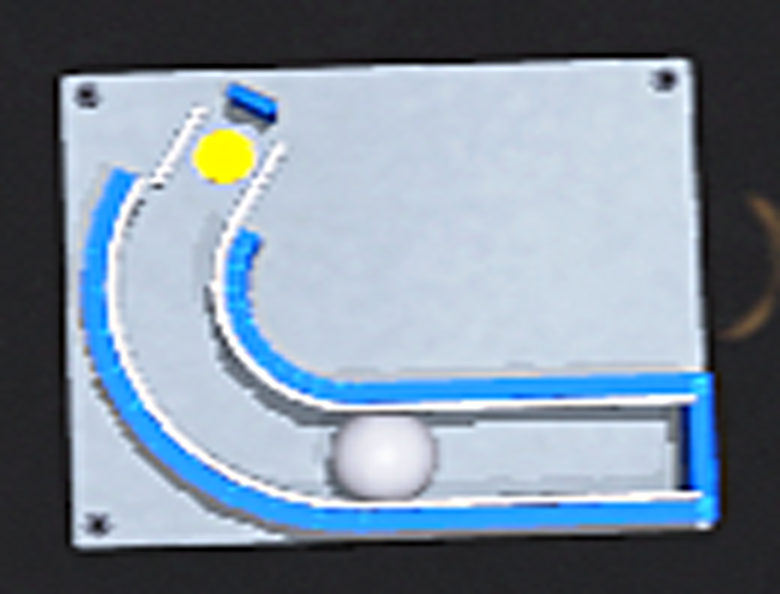

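The crop shows the ball in the leg just before the bend, with the yellow disc and end stop at the upper left. Next I'll fit the keeper pose from the outer edge of the blue wall.

Run:
```python
from h import *; import pickle
from scipy.optimize import least_squares
d=pickle.load(open("d0.pkl","rb"));s=d["top"]
im=np.ascontiguousarray(s["pixels"][:,:,::-1]);H,S,V=cv2.split(cv2.cvtColor(im,cv2.COLOR_BGR2HSV))
b=((H>95)&(H<125)&(S>110)).astype(np.uint8); b[:170]=0;b[270:]=0;b[:,:230]=0;b[:,350:]=0
cs=[c for c in cv2.findContours(b,0,1)[0] if cv2.contourArea(c)>20]; print([cv2.contourArea(c) for c in cs])
p=ray(s,np.vstack(cs)[:,0],.040)[:,:2]
def loc(q,p):
    c,s_=np.cos(q[2]),np.sin(q[2]); return (p-q[:2])@np.array([[c,-s_],[s_,c]])
q=np.array([.574,-.0733,.043])
for _ in range(6):
    l=loc(q,p); r=np.hypot(*l.T)
    arc=(l[:,1]>0.005)&(abs(r-.0999)<.005)&(l[:,0]<.03); leg=(l[:,1]<-.005)&(abs(l[:,0]+.0999)<.005)&(l[:,1]>-.12)
    end=(abs(l[:,1]+.129)<.005)&(l[:,0]<-.05)&(l[:,0]>-.09)
    f=lambda x:np.r_[np.hypot(*loc(x,p[arc]).T)-.0999+x[3],loc(x,p[leg])[:,0]+.0999-x[3]]
    q=least_squares(f,np.r_[q[:3],0.001]).x
print(arc.sum(),leg.sum(),end.sum(),q,np.std(f(q)), loc(q,p[end])[:,1])
def W(x,y,z): c,s_=np.cos(q[2]),np.sin(q[2]); return np.array([q[0]+c*x-s_*y,q[1]+s_*x+c*y,z])
ex=W(.0575,.0476,.03); print("exit",ex,"disc px top/side",proj(d["top"],W(.0575,.0476,.0105)),proj(d["side"],W(.0575,.0476,.0105)))
y=((H>20)&(H<35)&(S>120)&(V>120)).astype(np.uint8);y[:,:250]=0;y[:,275:]=0;y[:180]=0;y[205:]=0
c=max(cv2.findContours(y,0,1)[0],key=cv2.contourArea);(u,rr)=cv2.minEnclosingCircle(c);print("disc",u,rr,ray(s,u,.0105),loc(q,ray(s,u,.0105)[:,:2]))
# ball
g=cv2.GaussianBlur(V,(3,3),0); roi=np.zeros_like(V); roi[236:262,272:306]=1
gray=((S<60)&(V>120)&(roi>0)).astype(np.uint8)
circ=cv2.HoughCircles(cv2.resize(im[225:275,265:315,1],None,fx=6,fy=6,interpolation=2),cv2.HOUGH_GRADIENT,1,500,param1=100,param2=15,minRadius=40,maxRadius=70)
cx=circ[0,0]/6; uv=(cx[0]+265-.42,cx[1]+225-.42); w=ray(s,uv,.03); print("ball",uv,cx[2],w,loc(q,w[:,:2]))
np.save("q.npy",q)
for n in ((371,225),(369,277),(190,140)): print(ray(s,n,.025))
```

```text
[900.0, 22.5]
75 53 21 [ 0.57263579 -0.07140121  0.0389827   0.0017277 ] 0.0006566974480573741 [-0.13052068 -0.13060742 -0.13069419 -0.13078099 -0.13086783 -0.1309547
 -0.1310416  -0.13112854 -0.13121552 -0.13130252 -0.13138957 -0.13147664
 -0.13156375 -0.13165089 -0.13173807 -0.12963392 -0.12972074 -0.12980759
 -0.12542346 -0.12405169 -0.12615095]
exit [ 0.62823699 -0.02159643  0.03      ] disc px top/side [[261.33315135 193.7409814 ]] [[273.6956484  235.15517297]]
disc (261.79412841796875, 193.38235473632812) 4.833832740783691 [[ 0.62906863 -0.02262895  0.0105    ]] [[0.05829076 0.04653585]]
ball (np.float32(288.16333), np.float32(248.99667)) 9.650001 [[ 0.50388973 -0.0833815   0.03      ]] [[-0.06916073 -0.00929196]]
[[ 0.55916355 -0.26761621  0.025     ]]
[[ 0.44423269 -0.26247449  0.025     ]]
[[0.7466849  0.14055491 0.025     ]]
```

Call:
send_rows:
  commands: "0 -0.8 -0.96 0 0;0 -0.8 -0.96 0 0;0 -0.8 -0.96 0 0;0 -0.8 -0.96 0 0;0 -0.8 -0.96 0 0;0 -0.8 -0.96 0 0;0 -0.8 -0.96 0 0;0 -0.8 -0.96 0 0;0 -0.8 -0.96 0 0;0 -0.8 -0.96 0 0;0 -0.8 -0.96 0 0;0 -0.8 -0.96 0 0;0 -0.8 -0.96 0 0;0 -0.8 -0.96 0 0;0 -0.8 -0.96 0 0;0 -0.8 -0.96 0 0;0 -0.8 -0.96 0 0;0 -0.8 -0.96 0 0;0 -0.8 -0.96 0 0;0 -0.8 -0.96 0 0"

```text
t: 1.77
tcp_pos: [0.3658, 0.1624, 0.2392]
tool_rot: [0.112, 0.994, -0.0, -0.0]
force: [0.2, 0.7, 0.8]
finger_gap: 0.002
gripper_force: 0.0
```

Call:
send_rows:
  commands: "0 -0.8 -0.96 0 0;0 -0.8 -0.96 0 0;0 -0.8 -0.96 0 0;0 -0.8 -0.96 0 0;0 -0.8 -0.96 0 0;0 -0.8 -0.96 0 0;0 -0.8 -0.96 0 0;0 -0.8 -0.96 0 0;0 -0.8 -0.96 0 0;0 -0.8 -0.96 0 0;0 -0.8 -0.96 0 0;0 -0.8 -0.96 0 0;0 -0.8 -0.96 0 0;0 0 0 0 -1;0 0 0 0 -1;0 0 0 0 -1;0 0 0 0 -0.8;0 0 0 0 0;0 0 0 0 0"

```text
t: 3.35
tcp_pos: [0.5125, -0.126, 0.239]
tool_rot: [-0.019, 1.0, 0.0, -0.0]
force: [0.7, 0.2, -0.3]
finger_gap: 0.001
gripper_force: 0.0
```

Run:
```python
from h import *; import pickle
from station import cams
s=cams.snapshot("wrist"); pickle.dump(s,open("w1.pkl","wb")); print(s["eye"],M(s)[:,2],s["intrinsics"][0][0])
im=np.ascontiguousarray(s["pixels"][:,:,::-1])
def W(x,y,z,q=(.573,-.0725,.04)): c,s_=np.cos(q[2]),np.sin(q[2]); return np.array([q[0]+c*x-s_*y,q[1]+s_*x+c*y,z])
for k in [W(-.0999,y,.04) for y in(0,-.06,-.12)]+[W(-.0505,y,.043) for y in(0,-.06,-.12)]+[W(.0575,.0476,.0105)]+[W(-.0505*np.sin(a),.0505*np.cos(a),.043) for a in (-.8,0,.8)]:
    u=proj(s,k)[0]
    if abs(u).max()<900: cv2.circle(im,tuple(int(v) for v in np.round(u)),2,(0,0,255),-1)
cv2.imwrite("pics/w1.png",im)
```

```text
[ 0.43418782 -0.12891475  0.37321675] [ 0.30556147  0.01153529 -0.95210248] 302.6225158971458
```

View pics/w1.png

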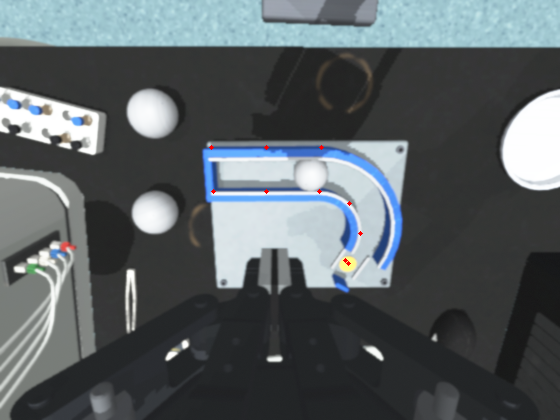

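The projected keeper points (red) lie on the walls, rails and yellow disc (347,264), so the calibration holds. Now I'll go down behind the ball.

Call:
send_rows:
  commands: "0 0.37 -0.2 0 0;0 0 0 1 0;0 0 0 1 0;0 0 0 1 0;0 0 0 1 0;0 0 0 1 0;0 0 0 1 0;0 0 0 1 0;0 0 0 1 0;0 0 0 0.8 0;0 0 0 0 0;0 0 0 0 0"

```text
t: 4.4
tcp_pos: [0.5047, -0.1303, 0.0628]
tool_rot: [-0.02, 1.0, 0.0, -0.001]
force: [-1.0, -0.1, -0.0]
finger_gap: 0.003
gripper_force: 0.0
```

Call:
send_rows:
  commands: "0 -0.03 0 0.4 0;0 0 0 0.5 0;0 0 0 0.5 0;0 0 0 0.35 0;0 0 0 0 0;0 0 0.25 0 0;0 0 0.25 0 0;0 0 0.25 0 0;0 0 0.25 0 0;0 0 0.25 0 0;0 0 0.25 0 0;0 0 0.25 0 0.6;0 0.01 0.25 0 0.6;0 0.02 0.25 0 0.6;0 0 0 0 0"

```text
t: 5.65
tcp_pos: [0.5039, -0.0842, 0.0284]
tool_rot: [0.042, 0.999, 0.0, -0.0]
force: [-0.2, -1.0, 0.2]
finger_gap: -0.001
gripper_force: 0.0
```

```bash
cat >> h.py <<'E'
Q=(.573,-.0725,.04)
def st():
    from station import readout
    r=readout.sense();p=r["tcp_pos"]-np.r_[Q[:2],0];c,s=np.cos(Q[2]),np.sin(Q[2])
    k=np.array([c*p[0]+s*p[1],-s*p[0]+c*p[1]]);m=R.from_quat(r["tool_rot"]).as_matrix()
    ty=np.degrees(np.arctan2(m[1,1],m[0,1])-Q[2])
    print("t",r["t"],"tcp",r["tcp_pos"],"keeper mm",k*1e3,"r",np.hypot(*k)*1e3,"arc",np.degrees(np.arctan2(k[1],-k[0])),"tool y",ty,"F",r["force"])
E
python3 -c "
from h import *;st()
from station import cams
s=cams.snapshot('top');cv2.imwrite('pics/t2.png',cv2.resize(s['pixels'][150:290,210:370,::-1],None,fx=4,fy=4,interpolation=2))"
```

```text
t 5.65 tcp [ 0.50394926 -0.08415191  0.02843852] keeper mm [-69.46146318  -8.88130135] r 70.02694039215638 arc -7.286270516864252 tool y 82.85708070377592 F [-0.1576608  -0.96454872  0.24697985]
```

View pics/t2.png

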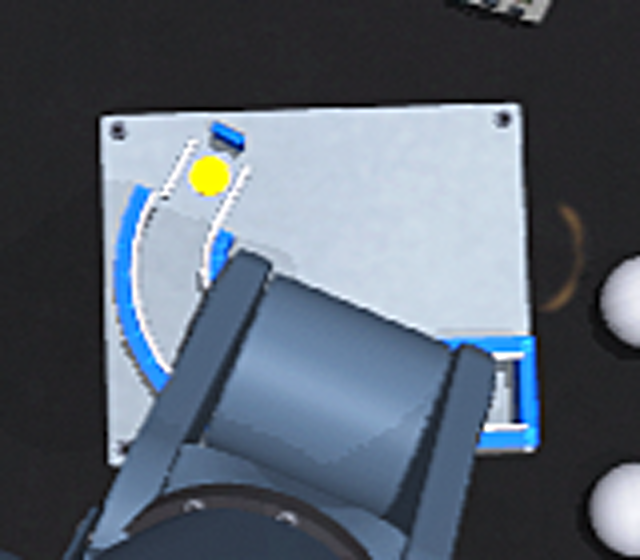

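Call:
send_rows:
  commands: "0 0.03 0.22 0 0;0 0.03 0.22 0 0;0 0.02 0.243 0 1;0 0.02 0.243 0 1;0 0.02 0.243 0 1;0 0.02 0.243 0 1;0 0.02 0.243 0 1;0 0.02 0.243 0 1;0 0.02 0.243 0 1;0 0.02 0.243 0 1;0 0.02 0.243 0 1;0 0.02 0.243 0 1;0 0.02 0.243 0 1;0 0.02 0.243 0 1;0 0.02 0.243 0 1;0 0.02 0.243 0 1;0 0 0 0 0"

```text
t: 7.12
tcp_pos: [0.5335, -0.0171, 0.0284]
tool_rot: [0.507, 0.862, 0.0, 0.0]
force: [0.8, 0.7, -0.6]
finger_gap: -0.002
gripper_force: 0.0
```

```bash
python3 -c "
from h import *;st()"
```

```text
t 7.1167 tcp [ 0.53348357 -0.01712172  0.02836055] keeper mm [-37.27028345  56.9142198 ] r 68.03162825661038 arc 56.781211102094915 tool y 26.818314701482404 F [ 0.82204364  0.66708175 -0.61176269]
```

Call:
send_rows:
  commands: "0 0.04 0.243 0 1;0 0.04 0.243 0 1;0 0.04 0.243 0 1;0 0.04 0.243 0 1;0 0.03 0.243 0 1;0 0.03 0.243 0 1;0 0.03 0.243 0 1;0 0.03 0.243 0 1;0 0.03 0.243 0 1;0 0.03 0.243 0 1;0 0 0 0 0;0 0 0 0 0"

```text
t: 8.12
tcp_pos: [0.5779, -0.002, 0.0282]
tool_rot: [0.77, 0.638, -0.0, -0.0]
force: [-0.8, -0.3, -0.1]
finger_gap: 0.002
gripper_force: 0.0
```

```bash
python3 -c "
from h import *;st()
from station import cams
s=cams.snapshot('top');cv2.imwrite('pics/t3.png',np.hstack([cv2.resize(s['pixels'][160:260,220:320,::-1],None,fx=4,fy=4,interpolation=2),cv2.resize(cams.snapshot('side')['pixels'][170:270,250:350,::-1],None,fx=4,fy=4,interpolation=2)]))"
```

```text
t 8.1167 tcp [ 0.57789221 -0.00198477  0.02822433] keeper mm [ 7.70815132 70.2631912 ] r 70.68473409270754 arc 96.26053969977428 tool y -12.996696110052813 F [-0.75063803 -0.25919068 -0.06243174]
```

View pics/t3.png

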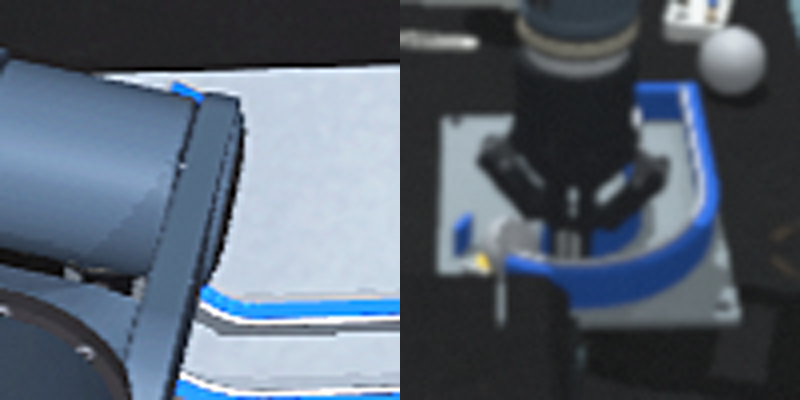

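The side view shows the ball just short of the yellow disc and the end stop, ahead of the fingertips. I'll take the last stretch slowly.

Call:
send_rows:
  commands: "0 0.01 0.18 0 0.8;0 0.01 0.18 0 0.8;0 0.01 0.18 0 0.8;0 0.01 0.18 0 0.5;0 0 0 0 0;0 0 0 0 0;0 0 0 0 0"

```text
t: 8.8
tcp_pos: [0.5915, -0.005, 0.0282]
tool_rot: [0.831, 0.556, -0.0, -0.0]
force: [-0.4, 0.2, -0.8]
finger_gap: 0.0
gripper_force: 0.0
```

```bash
python3 -c "
from h import *;st()
from station import cams
s=cams.snapshot('side')
c,sn=np.cos(Q[2]),np.sin(Q[2]);W=lambda x,y,z:np.array([Q[0]+c*x-sn*y,Q[1]+sn*x+c*y,z])
e=W(.0575,.0476,.03);u=proj(s,e)[0];rad=391.4*.02/np.linalg.norm(e-s['eye']);print('exit px',u,rad)
im=s['pixels'][170:270,240:340,::-1]
im=cv2.resize(im,None,fx=6,fy=6,interpolation=2)
cv2.circle(im,tuple(int(v) for v in (u-[240,170])*6+3),int(rad*6),(0,0,255),1)
cv2.imwrite('pics/t4.png',im)"
```

```text
t 8.8 tcp [ 0.59154701 -0.00499877  0.02821243] keeper mm [21.2315078  66.70555354] r 70.00291277358524 arc 107.65559437853801 tool y -24.69507694901957 F [-0.44402107  0.24771082 -0.77650436]
exit px [273.56608593 229.34358328] 7.338252373021389
```

View pics/t4.png

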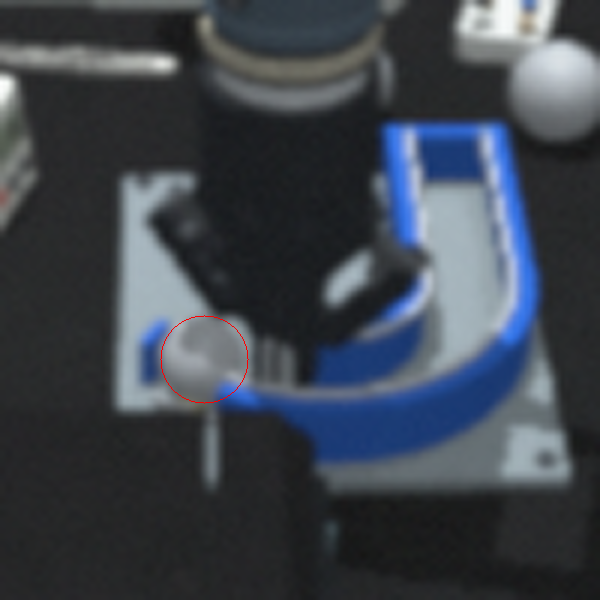

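The ball sits at the marked exit, within about 2 mm. I'll back off, lift clear and check from above.

Call:
send_rows:
  commands: "0 0 -0.25 0 0;0 0 -0.1 0 0;0 0 0 -0.5 0;0 0 0 -1 0;0 0 0 -1 0;0 0 0 -1 0;0 0 0 -1 0;0 -0.3 -0.75 -1 0;0 -0.3 -0.75 -1 0;0 -0.3 -0.75 0 0;0 -0.3 -0.75 0 0;0 -0.3 -0.75 0 0;0 -0.3 -0.75 0 0;0 -0.3 -0.75 0 0;0 -0.3 -0.75 0 0;0 0 0 0 0;0 0 0 0 0"

```text
t: 10.27
tcp_pos: [0.4564, -0.0008, 0.159]
tool_rot: [0.831, 0.556, 0.0, 0.0]
force: [0.3, -0.2, 0.7]
finger_gap: -0.002
gripper_force: 0.0
```

```bash
python3 -c "
from h import *;st()
from station import cams
s=cams.snapshot('top')
c,sn=np.cos(Q[2]),np.sin(Q[2]);W=lambda x,y,z:np.array([Q[0]+c*x-sn*y,Q[1]+sn*x+c*y,z])
e=W(.0575,.0476,.03);u=proj(s,e)[0];print(e,u)
im=cv2.resize(s['pixels'][165:265,215:315,::-1],None,fx=6,fy=6,interpolation=2)
cc=cv2.HoughCircles(im[60:300,150:400,1],cv2.HOUGH_GRADIENT,1,500,param1=100,param2=12,minRadius=45,maxRadius=70)[0,0];uv=((cc[0]+150)/6-.42+215,(cc[1]+60)/6-.42+165);print(uv,cc[2]/6,ray(s,uv,.03))
cv2.circle(im,(int(cc[0]+150),int(cc[1]+60)),int(cc[2]),(0,255,0),1)
cv2.circle(im,tuple(int(v) for v in (u-[215,165])*6+3),3,(0,0,255),-1)
cv2.imwrite('pics/t5.png',im)"
```

```text
t 10.2667 tcp [ 0.45636638 -0.00080601  0.15900256] keeper mm [-113.6733343    76.30074324] r 136.90664830586596 arc 33.870624480011394 tool y -24.778171470792213 F [ 0.26682084 -0.15259453  0.71583684]
[ 0.62855051 -0.02263869  0.03      ] [261.45028057 192.52680292]
(np.float32(260.49667), np.float32(193.99667)) 10.616667 [[ 0.62522907 -0.02056718  0.03      ]]
```

View pics/t5.png

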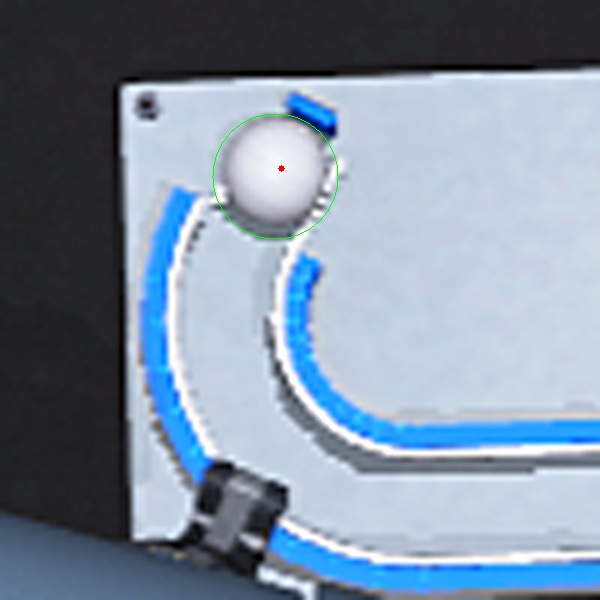

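The ball (centred about (276,168) in the crop) lies within 2 mm of the exit spot (281,168). Next I'll turn for the cross-track grip, open and move above it.

Call:
send_rows:
  commands: "62 0 0 0 -1;62 0 0 0 -1;62 0 0 0 -1;62 0 0 0 -1;62 0 0 0 -1;62 0 0 0 -1;62 0 0 0 -1;62 0 0 0 -1;62 0 0 0 -1;62 0 0 0 -1;62 0 0 0 -1;62 0 0 0 -1;62 0 0 0 -1;62 0 0 0 -1;62 0 0 0 -1;62 0 0 0 -1;62 0 0 0 -1;62 0 0 0 -1;62 0 0 0 -1;62 0 0 0 -1"

```text
t: 11.98
tcp_pos: [0.4584, -0.0012, 0.1586]
tool_rot: [0.278, 0.961, 0.0, 0.001]
force: [-0.2, 0.6, 0.4]
finger_gap: 0.732
gripper_force: 0.0
```

Call:
send_rows:
  commands: "62 0 0 0 -1;62 0 0 0 -0.2;62 -0.9 0.34 0 0;62 -0.9 0.34 0 0;62 -0.9 0.34 0 0;62 -0.9 0.34 0 0;62 -0.9 0.34 0 0;62 -0.9 0.34 0 0;62 -0.9 0.34 0 0;62 -0.9 0.34 0 0;62 -0.87 0.35 0 0;62 0 0 0 0;62 0 0 0 0;62 0 0 0 0"

```text
t: 13.15
tcp_pos: [0.627, -0.0212, 0.1579]
tool_rot: [0.239, 0.971, -0.0, -0.001]
force: [0.5, 0.4, 0.2]
finger_gap: 0.723
gripper_force: 0.0
```

```bash
python3 -c "
from h import *;st()
from station import cams
s=cams.snapshot('wrist')
c,sn=np.cos(Q[2]),np.sin(Q[2]);W=lambda x,y,z:np.array([Q[0]+c*x-sn*y,Q[1]+sn*x+c*y,z])
im=s['pixels'][:,:,::-1].copy()
for x,y,z in((.0575,.0476,.05),(.0575,.0476,.03)):
  u=proj(s,W(x,y,z))[0];print(u);cv2.circle(im,tuple(int(v) for v in u.round()),2,(0,0,255),-1)
cv2.imwrite('pics/w6.png',im)"
```

```text
t 13.15 tcp [ 0.62704275 -0.02118445  0.15787525] keeper mm [56.05159822 49.11336739] r 74.52452294077666 arc 138.77460373353045 tool y 60.00750008367479 F [0.45427953 0.37422091 0.16960171]
[273.45411121 207.684446  ]
[273.52064684 200.73295998]
```

View pics/w6.png

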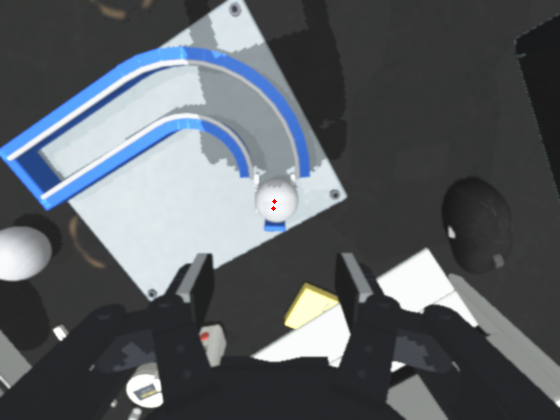

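The ball shows at (276,201), between the open fingers and about 2 mm off centre. I'll correct that and go down.

Call:
send_rows:
  commands: "62 -0.1 0.07 0 0;62 0 0 1 0;62 0 0 1 0;62 0 0 1 0;62 0 0 1 0;62 0 0 0.8 0;62 0 0 0.6 0;62 0 0 0.6 0;62 0 0 0.4 0;62 0 0 0.18 0;62 0 0 0 0;62 0 0 0 0"

```text
t: 14.2
tcp_pos: [0.6307, -0.0212, 0.0271]
tool_rot: [0.239, 0.971, 0.0, 0.0]
force: [0.1, -0.5, 1.7]
finger_gap: 0.732
gripper_force: 0.0
```

```bash
python3 -c "
from h import *;st()"
```

```text
t 14.2 tcp [ 0.63070662 -0.02122198  0.0271095 ] keeper mm [59.71102994 48.9293567 ] r 77.19772693123289 arc 140.6675813574656 tool y 60.029438764977456 F [ 0.08875853 -0.46029408  1.67005715]
```

Call:
send_rows:
  commands: "56 0.08 0 0 0;52 0 0 0 0;48 0 0 0 0;45 0 0 0 0;42 0 0 0 0;38 0 0 0 0;34 0 0 0 0;30 0 0 0 0;30 0 0 0 0;30 0 0 0 0;30 0 0 0 0;30 0 0 0 0"
  grip_force: 50

```text
t: 15.2
tcp_pos: [0.6292, -0.0205, 0.0273]
tool_rot: [0.239, 0.971, 0.0, 0.0]
force: [-0.7, 0.6, 5.8]
finger_gap: 0.436
gripper_force: 49.7
```

Call:
send_rows:
  commands: "30 0 0 -0.1 0;30 0 0 -0.1 0;30 0 0 -0.1 0;30 0 0 -0.1 0;30 0 0 0 0;30 0 0 0 0"

```text
t: 15.7
tcp_pos: [0.6289, -0.0204, 0.0346]
tool_rot: [0.239, 0.971, -0.0, -0.0]
force: [0.8, 0.2, -2.5]
finger_gap: 0.442
gripper_force: 50.2
```

```bash
python3 -c "
from h import *;st()
from station import cams
a=cams.snapshot('side');b=cams.snapshot('wrist')
cv2.imwrite('pics/g7.png',np.hstack([cv2.resize(a['pixels'][195:260,245:310,::-1],(400,400),interpolation=2),cv2.resize(b['pixels'][190:330,200:340,::-1],(400,400),interpolation=2)]))"
```

```text
t 15.7 tcp [ 0.62886616 -0.02041907  0.03461628] keeper mm [57.90415795 49.80522338] r 76.37703702032734 arc 139.30011928612498 tool y 60.026325598276756 F [ 0.84200046  0.24081332 -2.46860432]
```

View pics/g7.png

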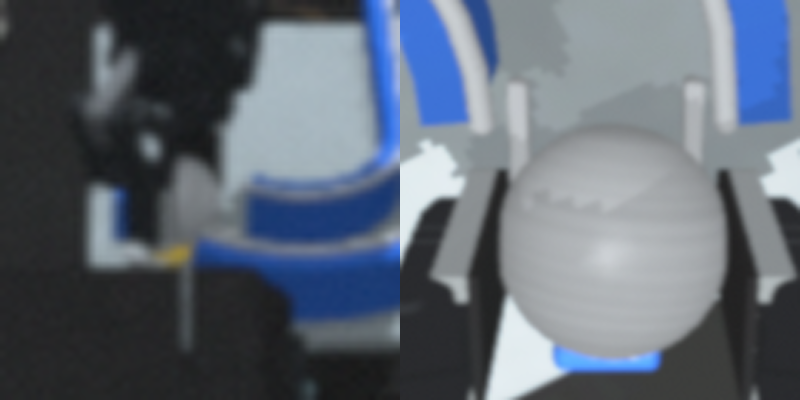

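The ball is held: the force changed by −2.5 N, which is the ball's weight, and the pads sit on its sides in the wrist view. I'll lift and carry it to the dish.

Call:
send_rows:
  commands: "30 0 0 -0.3 0;30 0 0 -0.6 0;30 0 0 -0.8 0;30 0 0 -0.8 0;30 0 0 -0.8 0;30 0 0 -0.8 0;30 0 0 -0.8 0;30 0 0 -0.6 0;30 0 0 -0.3 0;30 0 0 0 0;30 0 0 0 0;30 0 0 0 0"

```text
t: 16.8
tcp_pos: [0.6282, -0.0203, 0.1499]
tool_rot: [0.239, 0.971, -0.0, -0.001]
force: [-0.4, -0.4, -2.5]
finger_gap: 0.437
gripper_force: 50.3
```

Call:
send_rows:
  commands: "30 0.3 0.14 0 0;30 0.5 0.23 0 0;30 0.7 0.32 0 0;30 0.8 0.36 0 0;30 0.8 0.36 0 0;30 0.8 0.36 0 0;30 0.8 0.36 0 0;30 0.8 0.36 0 0;30 0.8 0.36 0 0;30 0.8 0.36 0 0;30 0.8 0.36 0 0;30 0.8 0.36 0 0;30 0.8 0.36 0 0;30 0.8 0.36 0 0;30 0.8 0.36 0 0;30 0.7 0.32 0 0;30 0.5 0.23 0 0;30 0.3 0.14 0 0;30 0 0 0 0;30 0 0 0 0"

```text
t: 18.47
tcp_pos: [0.4589, 0.1978, 0.1508]
tool_rot: [0.239, 0.971, 0.0, 0.0]
force: [0.4, -0.1, -1.5]
finger_gap: 0.436
gripper_force: 50.4
```

```bash
python3 -c "
from h import *;st()
from station import cams,readout
print(readout.sense()['finger_gap'])
for n,b in(('top',(130,235,195,300)),('side',(300,260,385,325))):
  s=cams.snapshot(n);g=s['pixels'][b[1]:b[3],b[0]:b[2]].min(2);m=(g>150).astype(np.uint8);c=max(cv2.findContours(m,0,1)[0],key=cv2.contourArea)+[b[0],b[1]];print(n,cv2.minEnclosingCircle(ray(s,c[:,0],.015)[:,:2].astype(np.float32)))"
```

```text
t 18.4667 tcp [0.4589185  0.1978087  0.15083521] keeper mm [-103.18078621  274.65452178] r 293.3962865749162 arc 69.41006513532359 tool y 60.07566600819231 F [ 0.41672307 -0.1118491  -1.4603782 ]
0.43602769091398835
top ((0.4589289426803589, 0.19756166636943817), 0.057859763503074646)
side ((0.4597312808036804, 0.19888316094875336), 0.05880149081349373)
```

Call:
send_rows:
  commands: "30 0 0 0.4 0;30 0 0 0.8 0;30 0 0 0.8 0;30 0 0 0.8 0;30 0 0 0.8 0;30 0 0 0.8 0;30 0 0 0.6 0;30 0 0 0.4 0;30 0 0 0.3 0;30 0 0 0.2 0;30 0 0 0.2 0;30 0 0 0.1 0;30 0 0 0 0;30 0 0 0 0;30 0 0 0 0"

```text
t: 19.82
tcp_pos: [0.459, 0.1977, 0.0271]
tool_rot: [0.239, 0.971, 0.0, 0.0]
force: [0.1, 0.2, -3.0]
finger_gap: 0.438
gripper_force: 50.4
```

Call:
send_rows:
  commands: "30 0 0 0.1 0;30 0 0 0.05 0;30 0 0 0.05 0;30 0 0 0.03 0;30 0 0 0 0;30 0 0 0 0"

```text
t: 20.32
tcp_pos: [0.4587, 0.1976, 0.022]
tool_rot: [0.239, 0.971, -0.0, -0.0]
force: [-0.6, -0.5, -1.8]
finger_gap: 0.438
gripper_force: 50.4
```

Call:
send_rows:
  commands: "30 0 0 0.03 0;30 0 0 0.03 0;30 0 0 0.02 0;30 0 0 0 0;30 0 0 0 0"

```text
t: 20.73
tcp_pos: [0.4588, 0.1976, 0.0205]
tool_rot: [0.239, 0.971, 0.0, 0.0]
force: [-0.6, 0.3, -1.4]
finger_gap: 0.438
gripper_force: 50.4
```

Call:
send_rows:
  commands: "30 0 0 0.04 0;30 0 0 0.03 0;30 0 0 0 0;30 0 0 0 0"

```text
t: 21.07
tcp_pos: [0.4589, 0.1976, 0.0202]
tool_rot: [0.239, 0.971, 0.0, 0.0]
force: [-1.6, -1.4, 8.7]
finger_gap: 0.437
gripper_force: 51.3
```

The ball is on the dish floor, so I'll open slowly.

Call:
send_rows:
  commands: "36 0 0 -0.02 0;37 0 0 0 0;38 0 0 0 0;39 0 0 0 0;40 0 0 0 0;41 0 0 0 0;42 0 0 0 0;44 0 0 0 0;46 0 0 0 0;49 0 0 0 0;52 0 0 0 0;55 0 0 0 0;57 0 0 0 0;57 0 0 0 0;57 0 0 0 0;57 0 0 0 0"
  grip_force: 20

```text
t: 22.4
tcp_pos: [0.4587, 0.1976, 0.0195]
tool_rot: [0.239, 0.971, 0.0, 0.0]
force: [-0.8, 0.2, 0.2]
finger_gap: 0.666
gripper_force: 0.0
```

Call:
send_rows:
  commands: "57 0 0 -0.2 0;57 0 0 -0.5 0;57 0 0 -0.8 0;57 0 0 -1 0;57 0 0 -1 0;57 0 0 -1 0;57 0 0 -1 0;57 0.5 0 -0.8 0;57 1 -0.5 0 0;57 1 -0.5 0 0;57 1 -0.5 0 0;57 0 0 0 0;57 0 0 0 0;57 0 0 0 0;57 0 0 0 0;57 0 0 0 0;57 0 0 0 0"

```text
t: 23.82
tcp_pos: [0.3838, 0.2036, 0.1455]
tool_rot: [0.239, 0.971, 0.0, 0.0]
force: [1.0, 0.4, -0.0]
finger_gap: 0.666
gripper_force: 0.0
```

Run:
```python
from h import *
from station import cams
s=cams.snapshot('top');im=cv2.resize(s['pixels'][230:310,120:200,::-1],None,fx=6,fy=6,interpolation=2)
cc=cv2.HoughCircles(im[:,:,1],cv2.HOUGH_GRADIENT,1,500,param1=80,param2=12,minRadius=45,maxRadius=66)
c=cc[0,0]; uv=(c[0]/6-.42+120,c[1]/6-.42+230); print(uv,c[2]/6,ray(s,uv,.023)); cv2.imwrite('pics/end.png',im)
```

```text
(np.float32(159.99667), np.float32(268.16333)) 8.316667 [[0.45888584 0.198526   0.023     ]]
```

View pics/end.png

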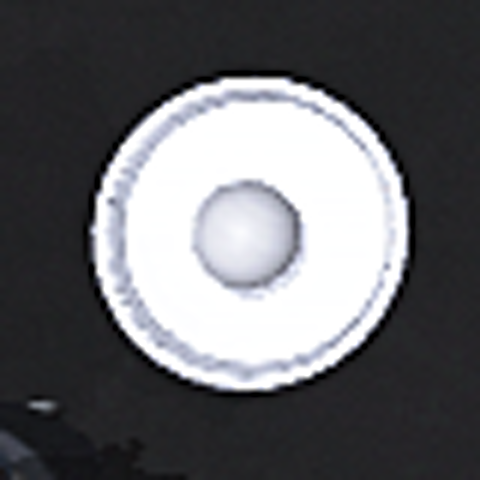

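The ball rests at the middle of the dish, around (246,234) in the crop, and the gripper is clear. Handing in.

```bash
python3 -c "
from station import sign_off
print(sign_off())"
```

```text
the job is handed in; nothing more can be done
None
```

The job is handed in at about 24 s, verdict not shown: I pushed the ball to the exit spot (within about 2 mm), lifted it out and set it gently in the middle of the dish with the gripper clear, but I viewed 11 pictures, one over the limit of 10.

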